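Re-orient a pinned cast on the survey table

TASK

Set the dental cast that carries the steel guide pin flat between the jaws of the surveyor's tilting table, its front teeth towards the ball handle, and swivel and tip the table (the ball handle is there for that) so that the pin stands upright, parallel to the surveyor's spindle. Let go and leave it so, with the cast still seated; do not touch the pin itself, and leave the other loose things on the bench where they are.

Things in the scene. Friction and masses are not known exactly. Their poses are not given: they have to be found in the camera images.
- cast: White plaster dental cast, 56 x 60 x 28 mm (x, y, z), the one with a steel pin in its palate; loose, about 95 g. Origin: centre of its flat underside; z up, +x to the straight heel (x = +28), -x to the round front teeth (x = -28). Outline from above: parallel sides y = +-30 from x = -4 to +24, front flanks from (-4, +-30) over (-17, +-24) to (-25, +-12), nose at x = -28.
- cast_grip (a point): Good grip point of that cast, 8 mm towards the heel from its middle and 22 mm above its underside, midway between its parallel sides (60 mm apart along y). Axes as the cast's. With the TCP here the fingertips end 3 mm above the underside and the pin (top 65 mm above the underside) stays clear of the palm.
- guide_pin: Steel guide pin cemented into the cast's palate (moves with the cast), 4 mm thick. Origin: its foot, at (4, 0, 17) mm in the cast's frame; its own z axis runs along the pin to the tip 52 mm from the origin. It leans 20 degrees from the cast's z axis, towards the heel (+x) and 0.5 rad round to -y.
- surveyor: Dental surveyor, fixed: grey base plate 195 x 130 x 15 mm, column at x = +95 mm, arm at 294 mm height; its raised spindle (28 mm housing above 268 mm, chuck above 240 mm, thin rod below; top 350 mm) hangs over the table's centre. Origin: on the bench straight below the spindle; x away from the loading side, y along the tilt axis, z up. Yoke cheeks at y = +-56 to +-76 mm, up to 98 mm high.
- rod_tip (a point): Lower end of the thin rod in the raised spindle, 222 mm above the bench over the table's centre; z is the spindle direction. It is in the way of a tool that comes straight down on the table.
- tilt_axis (a point): Middle of the table's tilt axis, 85 mm above the bench, on the surveyor's z axis; the axis runs along the surveyor's y.
- seat (a point): Centre of the round table's face (98 mm diameter), 20 mm from the tilt axis; moves with the table. z: table normal (swivel axis), -x: to the ball handle. A seated cast has its origin here within a few mm and its axes along these. Jaws 10 mm high leave about 3 mm round the cast: two slanting at the front flanks, two at the heel (x = +31.5). The sides (x -5 to +24) are free for the fingers.
- knob (a point): Centre of the black ball, 26 mm diameter, at the end of the table's handle, 112 mm from the swivel axis and 26 mm above the table's face; the handle's shank, 8 mm thick, runs from the ball inward and down to the table's rim.
- cradle (a joint): Tilt of the table (rad): 0 is level, positive tips its handle side down, towards the loading side; 0 to 0.80; stays where it is left by friction (about 3 N at the ball).
- turntable (a joint): Swivel of the table in its cradle about the table's normal (rad), positive counter-clockwise seen from above; at 0 the handle points along the surveyor's -x; -1.0 to 1.0; stays where it is left (about 1 N at the ball).
- plain_cast: A second white plaster cast of the same shape and size but without a pin, 28 mm high; to be left alone. Origin: centre of its underside.
- bur_block: Small beech block with burs standing in it, 40 x 64 x 38 mm; to be left alone. Origin: centre of its underside.
- powder_jar: Round porcelain-powder jar, 48 mm diameter, 58 mm high; to be left alone. Origin: centre of its underside.
- mixing_bowl: Green rubber mixing bowl, 120 mm diameter, 64 mm high; to be left alone. Origin: centre of its underside.
- spatula: Slim steel cement spatula lying on the bench, 150 mm long, 8 mm high; to be left alone. Origin: centre of its underside.
- calliper: Small steel calliper lying on the bench, 120 mm long, 8 mm high; to be left alone. Origin: centre of its underside.
Mind the look-alikes: they are no part of the job. Leave any yellow look-alike of the cast alone.

How it is judged (in metres and radians):
On the way:
1. the pinned cast lies flat between the table's jaws, let go (distance between cast and seat below 0.009 m and angle between the z axis of cast and the z axis of seat, either way round below 0.07 rad and angle between the x axis of cast and the x axis of seat, either way round below 0.25 rad and x of cast_grip in the frame of seat above 0 m and z of cast in the frame of seat below 0.003 m and contact force between the fingers and cast below 0.1 N), for 0.2 s.
At the end, for the whole second after the job is handed in: The pinned cast lies flat on the table between the jaws (its origin within 9 mm of the seat and less than 3 mm above the face, faces parallel within 4 degrees, front teeth to the handle within 14 degrees), at rest, and its guide pin is vertical within 5 degrees (angle between guide_pin's own z axis and vertical below 0.087 rad and distance between cast and seat below 0.009 m and angle between the z axis of cast and the z axis of seat, either way round below 0.07 rad and angle between the x axis of cast and the x axis of seat, either way round below 0.25 rad and linear speed of cast below 0.01 m/s and angular speed of cast below 0.05 rad/s and x of cast_grip in the frame of seat above 0 m and z of cast in the frame of seat below 0.003 m); the robot touches nothing.
It fails at once if the guide pin is touched (contact force between any of the fingers, the arm and guide_pin above 1 N).
It fails at once if another thing on the bench is moved more than 20 mm (distance of any of plain_cast, bur_block, powder_jar, mixing_bowl, spatula, calliper from where it was at the start of the episode above 0.02 m).
It also fails if it takes over 61 s, if anything falls off the work surface, if the arm or the gripper's body presses on something with over 40 N, if the wrist force passes 120 N, or if a joint passes its speed limit or range.

ROBOT

A 6-joint arm with a two-finger parallel gripper is mounted at the origin on a cart in front of the work surface, level with it; the furniture and walls round the work are solid. World frame = base frame: x ahead of the robot, y to its left, z up, the work surface at z = 0. Lengths are in mm, angles in rad, forces in N, time in s.
With the tool pointing down it reaches from about 250 to 850 mm from the base axis. Payload 12.5 kg.
Tool frame: the origin (TCP) lies between the finger pads, 19 mm behind the fingertips; this is the grasp point; z points along the fingers, y is the line along which they close (so a half turn about z gives the same grasp; the last joint's range is limited). The gripper opens to 93 mm and grips with 3 to 60 N. Pads are 15 mm wide; open, the fingers measure 128 mm over their backs; the gripper's body (75 mm by 188 mm) begins 65 mm behind the grasp point.
Start: joints at [1.204, 0.351, 1.652, -0, 1.139, -0.085], TCP at [152.915, 528.301, 237.433] pointing down, gripper open.
Joint ranges: [-2.75, 2.75], [-0.79, 2.1], [0.01, 2.65], [-1.57, 4.71], [0.07, 3.14], [-2.87, 2.87]. Speed limits (rad/s): [2.22, 2.22, 2.79, 3.14, 3.14, 3.14].

INTERFACE

Orientations are given as a 3x3 rotation matrix whose columns are the frame's x, y, z axes.
In Python, from cell import arm, camera, camera_model, order gives the robot as it stands. The module is installed in compiled form; this text tells all that it offers.
- The arm moves only by the tool arm_command, never from a script. Its argument "motion" is a list of rows, each an object with "linear": the shift along the world's x, y, z in units of 3 cm (1.0 is 3 cm), a list of three; "angular": the turn, a rotation vector about the world's x, y, z in units of 0.1 rad (1.0 is 0.1 rad), a list of three. In form: [{"linear": [x, y, z], "angular": [ax, ay, az]}, ...]. A call has 1 to 5 rows; each row shifts and turns the commanded pose from where the row before left it; what a row does not reach is not made up. A row lasts 1/12 s, in which the tool goes at most 41.7 mm and 7.16 degrees, less where a joint would pass 70% of its speed; a pose out of reach is approached as far as the arm can. A call with a number of a shift or a turn outside -1 to 1 is refused whole. A call with a gripper value outside its range is refused whole. "grip" is the opening, from -1 (shut) to 1 (fully open), set as the call begins (left out, the last holds). The fingers move at their own pace and stop on an object; "newtons" is the grip in N (left out, the last holds). Time passes only in rows, so rows that do not move let the fingers close. It gives the time, the measured TCP pose, the force, the opening and the grip force at its end, in the units of the state.
- arm.get_obs(): the state, without advancing time (a new reading comes with each control period).
- camera(name): name is "scene" or "top" or "wrist"; returns the picture (384x512x3 uint8, blue, green, red); there is no depth.
- camera_model(name): a dict with "mtx" (3x3 intrinsics, pixels), "rvec" (rotation vector, rad) and "tvec" (3), from world to camera coordinates, as OpenCV has them; the wrist camera has in their place "T_tool_cam" (4x4, takes a point from camera to tool coordinates, whose origin is the TCP and whose axes are the flange's). Camera axes: x right, y down, z forward; pixel columns grow to the right and rows downward; lengths in mm; the calibration is good to about 2 mm. A picture is of the moment at which its call begins: read the wrist's pose just before it. camera_model takes no time and is no camera call.
- order.close_job(): hands the job in; it is judged then, once.
The state is a dict: "time_s": time; "joints": joint angles; "joint_velocities": joint speeds; "effort": joint torques, N m; "ee_pos": TCP position; "ee_rot": TCP orientation; "force": force on the tool from outside, world axes, zero at the start; "moment": the same for the moment, N m; "gripper_width": finger opening in mm; "gripper_force": force on a finger pad.
Only numpy, scipy, OpenCV 4.12 (cv2) and the standard library are available. Lean on these libraries where they do the work, as an engineer would, in place of code of your own. Each camera call takes 0.05 s, during which the arm holds its last target. There are 200 camera calls.

## Working session

There is one attempt and no reset: what is moved stays moved. The work goes in short steps, Python scripts to look and compute and a tool call to move; the robot and the scene stay as the last step left them, time stands still between calls to the robot, and variables do not carry over. Pictures are saved under pics/ and viewed, at most 10 in all, crops included, and the job is handed in when it is done.

Besides the shell and the picture viewer there is one more tool, called after "Request:" by a JSON object that holds its "op" and its "data", one argument or row to a line. arm_command: Moves the arm, as the interface text tells. Its arguments: {"type":"object","properties":{"motion":{"type":"array","items":{"type":"object","properties":{"linear":{"type":"array","items":{"type":"number"}},"angular":{"type":"array","items":{"type":"number"}}}}},"grip":{"type":"number"},"newtons":{"type":"number"}},"required":["motion"]}

```bash
mkdir -p pics; cat > h.py <<'E'
import numpy as np, cv2
from cell import arm, camera, camera_model, order
def P(name):
    m=camera_model(name); K=np.array(m['mtx'],float)
    if name=='wrist':
        o=arm.get_obs(); T=np.eye(4); T[:3,:3]=o['ee_rot']; T[:3,3]=np.array(o['ee_pos']).ravel()
        W=np.linalg.inv(T@np.array(m['T_tool_cam'])); R,t=W[:3,:3],W[:3,3]
    else:
        R=cv2.Rodrigues(np.array(m['rvec'],float))[0]; t=np.array(m['tvec'],float).ravel()
    return K,R,t
def ray(p,uv):
    K,R,t=p; d=R.T@np.linalg.solve(K,[uv[0],uv[1],1]); return -R.T@t,d
def atz(p,uv,z):
    c,d=ray(p,uv); return c+d*(z-c[2])/d[2]
def proj(p,X):
    K,R,t=p; x=K@(R@np.asarray(X,float)+t); return x[:2]/x[2]
def tri(obs):
    A=np.zeros((3,3));b=np.zeros(3)
    for p,uv in obs:
        c,d=ray(p,uv); d=d/np.linalg.norm(d); M=np.eye(3)-np.outer(d,d); A+=M; b+=M@c
    X=np.linalg.solve(A,b); return X,[np.round(proj(p,X)-uv,1) for p,uv in obs]
E
python3 - <<'E'
from h import *
o=arm.get_obs(); print(o)
for n in('scene','top'):
    p=P(n); print(n,p[0].round(1).tolist(),(-p[1].T@p[2]).round(0),p[1][2].round(2))
    im=camera(n); cv2.imwrite(f'pics/{n}0.png',cv2.resize(im,(800,600),interpolation=cv2.INTER_CUBIC)); cv2.imwrite(f'pics/{n}0_raw.png',im)
E
```

```text
{'time_s': 0.0, 'joints': array([ 1.20440624e+00,  3.51246476e-01,  1.65242911e+00,  1.89881691e-06,
        1.13911021e+00, -8.45900002e-02]), 'joint_velocities': array([-2.87042173e-05, -1.22259866e-03, -6.91664360e-04,  1.02847315e-03,
       -2.56822420e-03,  1.74869872e-04]), 'effort': array([-1.53528649e-04, -4.97307515e+01, -2.85255772e+01,  6.99060573e-02,
        2.56292528e-02, -1.01297708e-04]), 'ee_pos': array([152.79836841, 528.00674449, 236.89390548]), 'ee_rot': array([[-9.60556173e-01,  2.78085695e-01, -4.29050790e-04],
       [ 2.78086007e-01,  9.60555534e-01, -1.11333275e-03],
       [ 1.02525198e-04, -1.18873167e-03, -9.99999288e-01]]), 'force': array([-0.09666093,  0.35447699, -0.69225689]), 'moment': array([ 0.03225463,  0.04138231, -0.00226407]), 'gripper_force': 0.0, 'gripper_width': 92.95454308064329}
scene [[369.8, 0.0, 254.1], [0.0, 369.8, 196.4], [0.0, 0.0, 1.0]] [  65. -422.  618.] [ 0.52  0.66 -0.55]
top [[473.5, 0.0, 254.5], [0.0, 473.5, 184.1], [0.0, 0.0, 1.0]] [ 400.  131. 1504.] [ 0.08  0.01 -1.  ]
```

View pics/scene0.png

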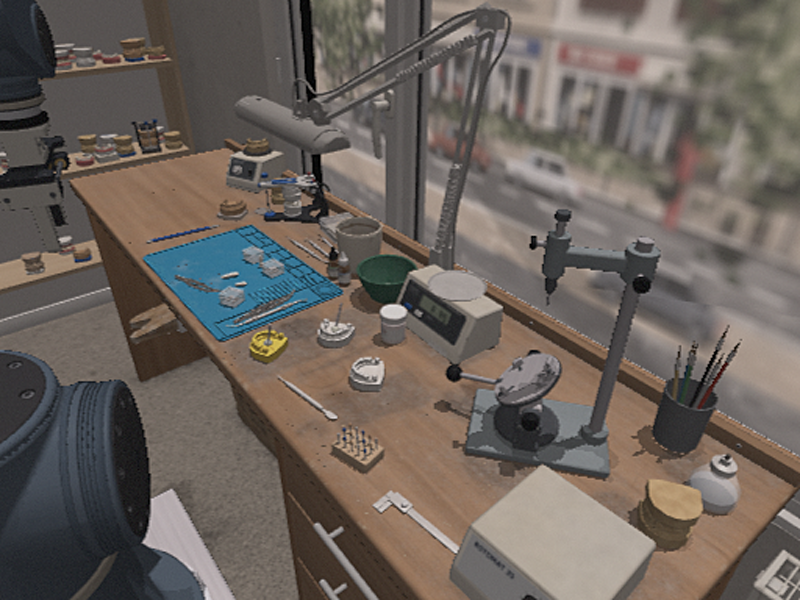

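View pics/top0.png

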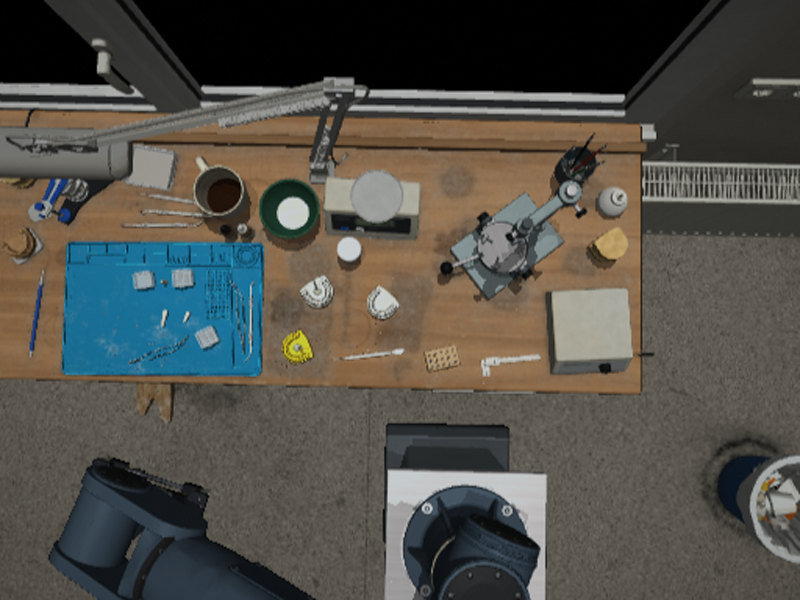

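The pictures show the pinned cast at about (336,330) in the scene view and (317,291) in the top view. The surveyor is at about (530,390) and (505,245), with its table already tipped and the handle ball at (455,372) and (447,268). I'll enlarge both next.

```bash
python3 - <<'E'
from h import *
s=cv2.imread('pics/scene0_raw.png'); t=cv2.imread('pics/top0_raw.png')
def crop(im,x,y,w,h,k):
    c=cv2.resize(im[y:y+h,x:x+w],None,fx=k,fy=k,interpolation=cv2.INTER_CUBIC)
    for i in range(0,w,10): cv2.line(c,(i*k,0),(i*k,4 if i%50 else 10),(0,0,255),1); cv2.putText(c,str(x+i),(i*k,14),0,.3,(0,0,255))
    for i in range(0,h,10): cv2.line(c,(0,i*k),(6,i*k),(0,0,255),1); cv2.putText(c,str(y+i),(8,i*k+4),0,.3,(0,0,255))
    return c
a=crop(s,190,190,40,37,8); b=crop(t,185,170,40,37,8)
c=crop(s,280,215,100,75,4); d=crop(t,275,120,90,75,4)
r1=np.hstack([a,b]); r2=np.hstack([c,d]); 
W=max(r1.shape[1],r2.shape[1]); z=np.zeros((r1.shape[0]+r2.shape[0],W,3),np.uint8)
z[:r1.shape[0],:r1.shape[1]]=r1; z[r1.shape[0]:,:r2.shape[1]]=r2; print(z.shape)
cv2.imwrite('pics/m1.png',z)
E
```

```text
(596, 760, 3)
```

View pics/m1.png

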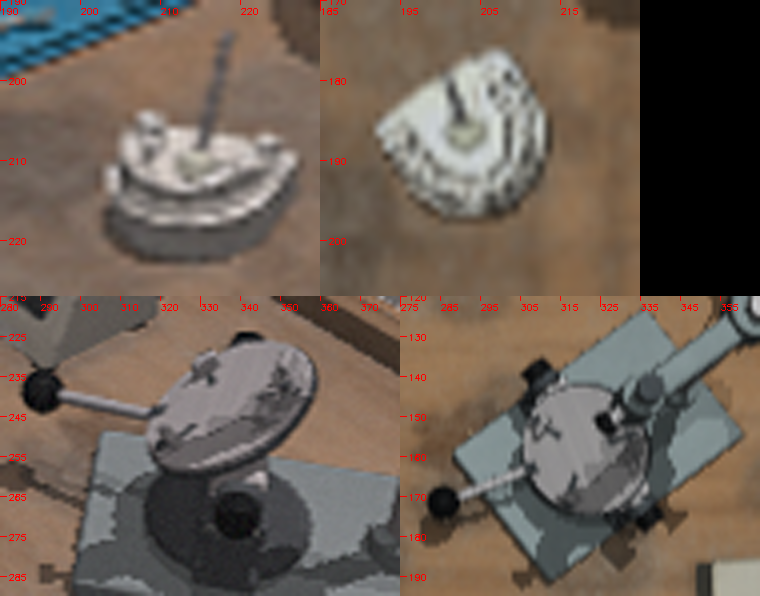

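The crops give these readings:
- **Cast, top view:** heel corners near (192,186) and (207,176), front teeth to the lower right, pin foot (203,186) and tip (201.5,179).
- **Ball:** scene (290.5,239), top (285.7,171.5).
- **Base plate corners, top view:** (288.3,159.8), (336.3,123.5), (360.8,154.3), (312,192.3).

```bash
python3 - <<'E'
from h import *
s,t=P('scene'),P('top')
print('ball',tri([(s,(290.5,239)),(t,(285.7,171.5))]))
print('pin tip',tri([(s,(218.5,194.5)),(t,(201.5,179.4))]))
print('pin foot',tri([(s,(214.5,209)),(t,(203.2,186))]))
print('heel', atz(t,(191.9,186.2),25),atz(t,(207.1,176.3),25), 'front',atz(t,(209.5,194.5),8))
c=[atz(t,u,15)[:2] for u in[(288.3,159.8),(336.3,123.5),(360.8,154.3),(312,192.3)]]
print('plate',np.round(c))
for i in range(4): d=c[(i+1)%4]-c[i]; print(np.linalg.norm(d),np.arctan2(d[1],d[0]))
print('rodtip scene z222',atz(s,(350.4,195),222),'top350',atz(s,(360,134),350))
ctr=tri([(s,(338,242)),(t,(321.5,158.5))]); print('disk',ctr)
E
```

```text
ball (array([550.14504749,  51.08594822,  59.9597869 ]), [array([ 0.1, -0. ]), array([-0.,  0.])])
pin tip (array([518.94762214, 307.88204876,  64.93634036]), [array([ 0.2, -0. ]), array([-0.1,  0.1])])
pin foot (array([502.05377074, 306.63889594,  24.11003147]), [array([ 0., -0.]), array([-0.,  0.])])
heel [500.55183973 341.92937662  25.        ] [532.8507502  295.26309988  25.        ] front [476.73298488 287.67047959   8.        ]
plate [[ 592.   41.]
 [ 712. -109.]
 [ 615. -188.]
 [ 491.  -36.]]
192.19641402321096 -0.8975422176307516
124.70400844361573 -2.4602781345301574
196.46813967827853 2.2547447386257993
126.84278705375371 0.647586951270986
rodtip scene z222 [595.00590961 -59.27647175 222.        ] top350 [596.31433367 -55.82636942 350.        ]
disk (array([588.02522087, -53.12794681, 100.9090286 ]), [array([-0.3,  0. ]), array([ 0.2, -0.2])])
```

Request:
{"op": "arm_command", "data": {
  "motion": [
    {"linear":[0.8,-0.5,-0.1],"angular":[0,0,0.57]},
    {"linear":[0.8,-0.5,-0.1],"angular":[0,0,0.57]},
    {"linear":[0.8,-0.5,-0.1],"angular":[0,0,0.57]},
    {"linear":[0.8,-0.5,-0.1],"angular":[0,0,0.57]},
    {"linear":[0.8,-0.5,-0.1],"angular":[0,0,0.57]}
  ]
}}

```text
time_s: 0.52
ee_pos: [273.8, 452.4, 222.1]
ee_rot: [[-1.0, -0.006, -0.0], [-0.006, 1.0, -0.0], [0.0, -0.0, -1.0]]
force: [-0.3, 0.3, -0.1]
gripper_width: 92.8
gripper_force: 0.0
```

Request:
{"op": "arm_command", "data": {
  "motion": [
    {"linear":[0.8,-0.5,-0.1],"angular":[0,0,0.57]},
    {"linear":[0.8,-0.5,-0.1],"angular":[0,0,0.57]},
    {"linear":[0.8,-0.5,-0.1],"angular":[0,0,0.57]},
    {"linear":[0.8,-0.5,-0.1],"angular":[0,0,0.57]},
    {"linear":[0.8,-0.5,-0.1],"angular":[0,0,0.57]}
  ]
}}

```text
time_s: 0.93
ee_pos: [393.9, 377.3, 207.1]
ee_rot: [[-0.958, -0.287, -0.0], [-0.287, 0.958, -0.0], [0.0, -0.0, -1.0]]
force: [-0.1, 0.1, 0.3]
gripper_width: 93.1
gripper_force: 0.0
```

Request:
{"op": "arm_command", "data": {
  "motion": [
    {"linear":[0.8,-0.5,-0.1],"angular":[0,0,0.57]},
    {"linear":[0.8,-0.5,-0.1],"angular":[0,0,0.57]},
    {"linear":[0.8,-0.5,-0.1],"angular":[0,0,0.57]},
    {"linear":[0.8,-0.5,-0.1],"angular":[0,0,0.57]},
    {"linear":[0.6,-0.5,-0.1],"angular":[0,0,0.57]}
  ]
}}

```text
time_s: 1.35
ee_pos: [508.4, 302.2, 191.9]
ee_rot: [[-0.839, -0.544, -0.0], [-0.544, 0.839, -0.0], [0.0, -0.0, -1.0]]
force: [0.6, 0.8, -0.3]
gripper_width: 92.8
gripper_force: 0.0
```

Request:
{"op": "arm_command", "data": {
  "motion": [
    {"linear":[0,0,0]},
    {"linear":[0,0,0]}
  ]
}}

```text
validation failed for argument at $.mo...
```

```bash
python3 - <<'E'
from h import *
o=arm.get_obs(); print(o['ee_pos'],o['joints'].round(3),np.array(o['ee_rot']).round(3).tolist(),np.linalg.norm(o['joint_velocities']))
p=P('wrist'); im=camera('wrist'); cv2.imwrite('pics/w1_raw.png',im); print(p[0].tolist(),(-p[1].T@p[2]),p[1][2])
np.savez('w1.npz',K=p[0],R=p[1],t=p[2])
cv2.imwrite('pics/w1.png',cv2.resize(im,(800,600),interpolation=cv2.INTER_CUBIC))
E
```

```text
[508.38000919 302.20254131 191.91883464] [ 0.458  0.474  1.586 -0.     1.082 -1.689] [[-0.839, -0.544, -0.0], [-0.544, 0.839, -0.0], [0.0, -0.0, -1.0]] 1.2202687551564968
[[311.28516035662517, 0.0, 255.95828390860183], [0.0, 311.28516035662517, 190.0705848604462], [0.0, 0.0, 1.0]] [448.82066382 264.11426432 339.63490701] [ 0.21588688  0.14022901 -0.96629637]
```

View pics/w1.png

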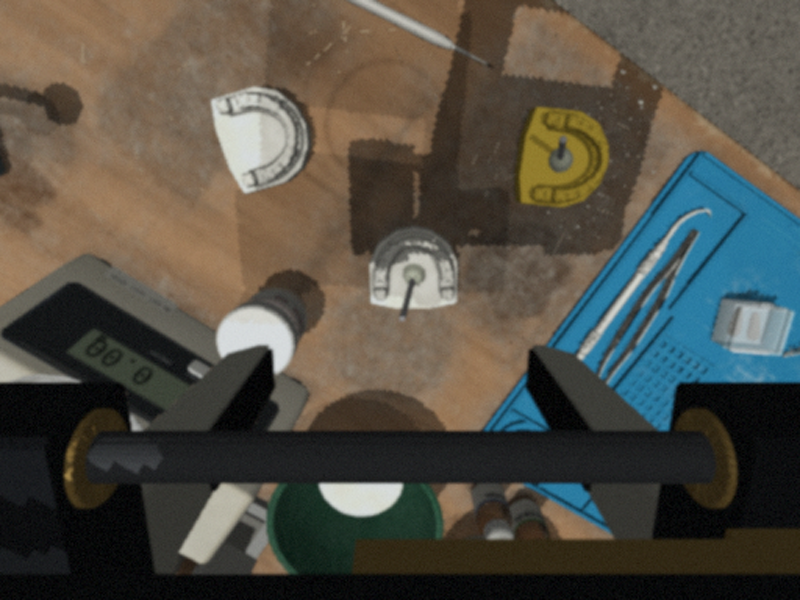

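The wrist view shows the white pinned cast at about (413,270), heel edge from (370,304) to (457,306), pin tip at (403,317). The jar is to its left at (255,340). I'll enlarge this for the exact corners.

```bash
python3 - <<'E'
import cv2
im=cv2.imread('pics/w1_raw.png'); x,y,w,h,k=225,138,80,75,8
c=cv2.resize(im[y:y+h,x:x+w],None,fx=k,fy=k,interpolation=cv2.INTER_CUBIC)
for i in range(0,w,5): cv2.line(c,(i*k,0),(i*k,6),(0,0,255),1); i%10 or cv2.putText(c,str(x+i),(i*k,16),0,.35,(0,0,255))
for i in range(0,h,5): cv2.line(c,(0,i*k),(6,i*k),(0,0,255),1); i%10 or cv2.putText(c,str(y+i),(8,i*k+4),0,.35,(0,0,255))
cv2.imwrite('pics/w1c.png',c)
E
```

```text
(no output)
```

View pics/w1c.png

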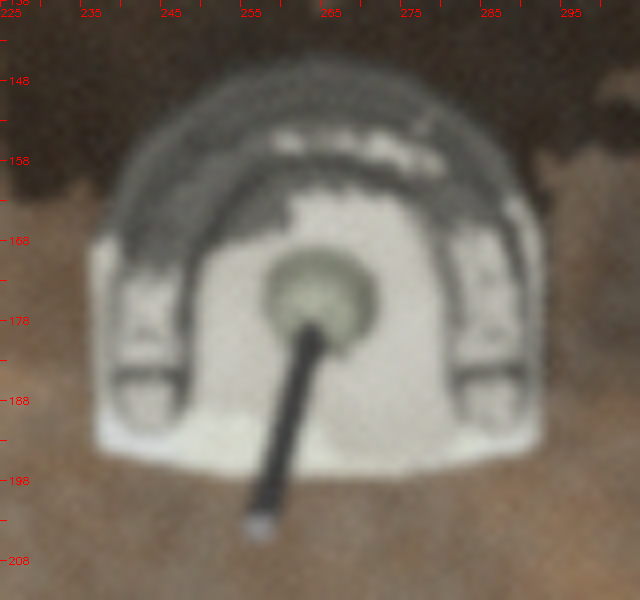

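```bash
cat > fit.py <<'E'
from h import *
from scipy.optimize import least_squares
d=np.load('w1.npz'); w=(d['K'],d['R'],d['t']); s,t=P('scene'),P('top')
tip=[19.6,-8.5,65.9]
ob=[(w,(257.3,203.5),tip),(w,(237,193),[24,-30,10]),(w,(291.8,192.5),[24,30,10]),(w,(264,197.5),[28,0,10]),
    (w,(236.5,172),[4,-30,10]),(w,(292.8,170),[4,30,10]),(w,(265,146.5),[-28,0,5]),(s,(218.5,194.5),tip),(t,(201.5,179.4),tip)]
def X(q,p): c,n=np.cos(q[2]),np.sin(q[2]); return np.array([q[0]+c*p[0]-n*p[1],q[1]+n*p[0]+c*p[1],p[2]])
f=lambda q:np.concatenate([proj(c,X(q,p))-uv for c,uv,p in ob])
r=least_squares(f,[505,305,.58]); print('cast',r.x, r.fun.reshape(-1,2).round(1).tolist())
print('grip',X(r.x,[8,0,22]),'yaw y',r.x[2]+np.pi/2)
print('tip tri',tri([(w,(257.3,203.5)),(s,(218.5,194.5)),(t,(201.5,179.4))]),X(r.x,tip))
# jar from wrist top rim centre z58
j=atz(w,(255*.64,340*.64),58); print('jar',j)
c,n=np.cos(r.x[2]),np.sin(r.x[2]); e=j[:2]-r.x[:2]; print('jar in cast',c*e[0]+n*e[1],-n*e[0]+c*e[1])
o=arm.get_obs(); print(o['ee_pos'],np.arctan2(o['ee_rot'][1][1],o['ee_rot'][0][1]))
# table
from scipy.spatial.transform import Rotation as Ro
E
python3 fit.py
```

```text
cast [499.06340665 307.7521898    0.58469543] [[-0.4, -0.1], [0.2, -0.9], [0.1, -0.8], [0.6, -2.1], [0.3, 2.3], [-0.5, 3.8], [-0.7, -2.7], [-0.2, -1.0], [-1.3, -0.3]]
grip [505.73444848 312.16775328  22.        ] yaw y 2.155491759013968
tip tri (array([519.84237073, 309.92854763,  63.85074394]), [array([-1.6, -1.9]), array([ 0.1, -0.1]), array([-0.7, -0.1])]) [520.09899534 311.48233838  65.9       ]
jar [583.07099638 245.24316338  58.        ]
jar in cast 35.550696417274104 -98.49264693904236
[510.43243836 299.90449684 191.34794049] 2.1489821690803077
```

Request:
{"op": "arm_command", "data": {
  "motion": [
    {"linear":[0,0,0],"angular":[0,0,0]},
    {"linear":[-0.13,0.42,0],"angular":[0,0,0.06]},
    {"linear":[0,0,-0.9],"angular":[0,0,0]},
    {"linear":[0,0,-0.9],"angular":[0,0,0]},
    {"linear":[0,0,-0.7],"angular":[0,0,0]}
  ]
}}

```text
time_s: 1.82
ee_pos: [501.3, 317.6, 116.1]
ee_rot: [[-0.836, -0.548, -0.001], [-0.548, 0.836, -0.0], [0.001, 0.0, -1.0]]
force: [-0.1, -0.7, -0.0]
gripper_width: 93.0
gripper_force: 0.0
```

Request:
{"op": "arm_command", "data": {
  "motion": [
    {"linear":[0,0,0],"angular":[0,0,0]},
    {"linear":[0,0,0],"angular":[0,0,0]}
  ]
}}

```text
time_s: 1.98
ee_pos: [501.8, 317.1, 117.3]
ee_rot: [[-0.836, -0.548, -0.002], [-0.548, 0.836, -0.001], [0.002, 0.0, -1.0]]
force: [0.8, 1.0, -0.3]
gripper_width: 92.7
gripper_force: 0.0
```

```bash
python3 - <<'E'
from h import *
p=P('wrist'); im=camera('wrist'); print(arm.get_obs()['ee_pos'])
np.savez('w2.npz',K=p[0],R=p[1],t=p[2]); cv2.imwrite('pics/w2_raw.png',im)
q=[499.9,308.3,.585]
def X(p): c,n=np.cos(q[2]),np.sin(q[2]); return np.array([q[0]+c*p[0]-n*p[1],q[1]+n*p[0]+c*p[1],p[2]])
print([proj(p,X(a)).round(1).tolist() for a in([24,-30,10],[24,30,10],[28,0,10],[19.6,-8.5,65.9],[-4,-30,10],[-4,30,10],[-28,0,5])])
print(proj(p,X([0,0,15])))
x,y,w,h,k=170,130,180,150,4
c=cv2.resize(im[y:y+h,x:x+w],None,fx=k,fy=k,interpolation=cv2.INTER_CUBIC)
for i in range(0,w,10): cv2.line(c,(i*k,0),(i*k,6),(0,0,255),1); cv2.putText(c,str(x+i),(i*k,16),0,.35,(0,0,255))
for i in range(0,h,10): cv2.line(c,(0,i*k),(6,i*k),(0,0,255),1); cv2.putText(c,str(y+i),(8,i*k+4),0,.35,(0,0,255))
cv2.imwrite('pics/w2.png',c)
E
```

```text
[502.68047156 317.15468874 118.48416445]
[[213.5, 213.1], [282.9, 212.8], [248.3, 217.3], [233.9, 233.6], [212.2, 181.6], [283.5, 181.3], [247.7, 152.2]]
[247.74791064 187.50764456]
```

View pics/w2.png

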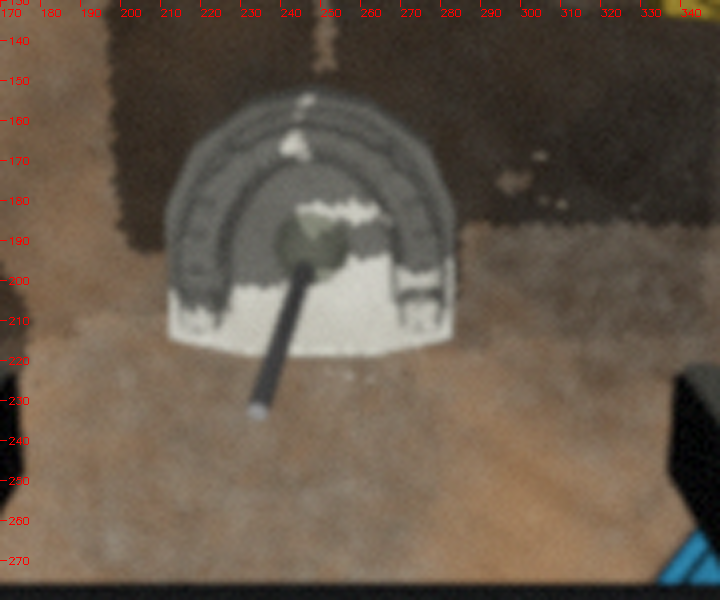

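The predicted cast outline matches the picture within about 1 px: heel corners at (212.5,214) and (283,214), pin tip at (234.5,232). Going down to grip.

Request:
{"op": "arm_command", "data": {
  "motion": [
    {"linear":[0.13,-0.15,-0.8],"angular":[0,0,0]},
    {"linear":[0,0,-0.8],"angular":[0,0,0]},
    {"linear":[0,0,-0.8],"angular":[0,0,0]},
    {"linear":[0,0,-0.5],"angular":[0,0,0]},
    {"linear":[0,0,0],"angular":[0,0,0]}
  ]
}}

```text
time_s: 2.45
ee_pos: [506.1, 311.5, 29.3]
ee_rot: [[-0.837, -0.547, -0.002], [-0.547, 0.837, -0.001], [0.002, 0.0, -1.0]]
force: [0.3, -0.6, -0.0]
gripper_width: 93.3
gripper_force: 0.0
```

Request:
{"op": "arm_command", "data": {
  "motion": [
    {"linear":[0,0,0],"angular":[0,0,0]},
    {"linear":[0,0,0],"angular":[0,0,0]},
    {"linear":[0,0,0],"angular":[0,0,0]}
  ]
}}

```text
time_s: 2.7
ee_pos: [507.8, 312.0, 32.4]
ee_rot: [[-0.837, -0.547, 0.003], [-0.547, 0.837, 0.001], [-0.003, -0.0, -1.0]]
force: [-0.3, 0.1, 0.4]
gripper_width: 92.7
gripper_force: 0.0
```

Request:
{"op": "arm_command", "data": {
  "motion": [
    {"linear":[-0.02,0.02,-0.33],"angular":[0,0,0]},
    {"linear":[0,0,0],"angular":[0,0,0]},
    {"linear":[0,0,0],"angular":[0,0,0]}
  ]
}}

```text
time_s: 2.95
ee_pos: [506.0, 311.9, 20.2]
ee_rot: [[-0.837, -0.547, -0.001], [-0.547, 0.837, -0.0], [0.001, 0.0, -1.0]]
force: [0.6, 0.2, -0.6]
gripper_width: 92.9
gripper_force: 0.0
```

Request:
{"op": "arm_command", "data": {
  "motion": [
    {"linear":[0,0,0],"angular":[0,0,0]},
    {"linear":[0,0,0],"angular":[0,0,0]},
    {"linear":[0,0,0],"angular":[0,0,0]},
    {"linear":[0,0,0],"angular":[0,0,0]},
    {"linear":[0,0,0],"angular":[0,0,0]}
  ],
  "grip": -0.2,
  "newtons": 20
}}

```text
time_s: 3.37
ee_pos: [506.4, 312.0, 20.6]
ee_rot: [[-0.837, -0.547, 0.0], [-0.547, 0.837, 0.0], [-0.0, -0.0, -1.0]]
force: [0.5, -1.0, 0.2]
gripper_width: 64.0
gripper_force: 0.0
```

Request:
{"op": "arm_command", "data": {
  "motion": [
    {"linear":[0,0,0],"angular":[0,0,0]},
    {"linear":[0,0,0],"angular":[0,0,0]},
    {"linear":[0,0,0],"angular":[0,0,0]},
    {"linear":[0,0,0],"angular":[0,0,0]},
    {"linear":[0,0,0],"angular":[0,0,0]}
  ]
}}

```text
time_s: 3.78
ee_pos: [506.3, 312.0, 20.6]
ee_rot: [[-0.837, -0.547, 0.0], [-0.547, 0.837, 0.0], [-0.0, -0.0, -1.0]]
force: [-0.3, -0.0, 0.7]
gripper_width: 59.2
gripper_force: 20.0
```

```bash
cat > tab.py <<'E'
from h import *
from scipy.spatial.transform import Rotation as Ro
S=dict(x=596.,y=-57.,yaw=-0.898,th=0.62,sw=-0.29)
def seat(S,th=None,sw=None):
    th=S['th'] if th is None else th; sw=S['sw'] if sw is None else sw
    B=Ro.from_euler('z',S['yaw'])*Ro.from_euler('y',-th)
    o=np.array([S['x'],S['y'],85.])+B.apply([0,0,20]); R=(B*Ro.from_euler('z',sw)).as_matrix()
    return o,R
def world(S,p,**k): o,R=seat(S,**k); return o+R@np.array(p,float)
def toolR(S,**k):
    o,R=seat(S,**k); return np.column_stack([-R[:,0],R[:,1],-R[:,2]])
E
python3 - <<'E'
from tab import *
o=arm.get_obs(); C=np.array(o['ee_rot']); G=toolR(S)
print('toolR',G.round(3).tolist()); print('ball pred',world(S,[-112,0,26]),'seat',world(S,[0,0,0]))
for d in(0,60,120,200): print(d,world(S,[7.4,0,20.6+d]))
yaw=Ro.from_euler('z',0.38-np.arctan2(C[1,1],C[0,1])); print('yaw',yaw.as_rotvec()); C2=yaw.as_matrix()@C
print('then',Ro.from_matrix(G@C2.T).as_rotvec(),'direct',Ro.from_matrix(G@C.T).as_rotvec())
E
```

```text
toolR [[-0.262, 0.894, 0.362], [0.788, 0.415, -0.454], [-0.557, 0.166, -0.814]]
ball pred [549.95827086  52.17482453  60.07978999] seat [588.75826389 -47.91165575 101.27756913]
0 [583.24083325 -44.38289406 122.16358838]
60 [561.51562491 -17.11786131 170.99629578]
120 [539.79041657  10.14717143 219.82900318]
200 [510.82347211  46.50054842 284.93927971]
yaw [ 0.          0.         -1.76998941]
then [-0.48535098 -0.38569344  0.00272283] direct [-0.01010834 -0.70585732 -1.70373991]
```

Request:
{"op": "arm_command", "data": {
  "motion": [
    {"linear":[0,0,0.5],"angular":[0,0,0]},
    {"linear":[0,0,1],"angular":[0,0,0]},
    {"linear":[0,0,1],"angular":[0,0,0]},
    {"linear":[0,0,1],"angular":[0,0,0]},
    {"linear":[0,0,1],"angular":[0,0,0]}
  ]
}}

```text
time_s: 4.2
ee_pos: [506.0, 311.8, 156.8]
ee_rot: [[-0.837, -0.547, -0.001], [-0.547, 0.837, -0.0], [0.001, 0.0, -1.0]]
force: [0.1, 0.2, -0.3]
gripper_width: 59.5
gripper_force: 20.0
```

Request:
{"op": "arm_command", "data": {
  "motion": [
    {"linear":[0,-0.45,0.3],"angular":[0,-0.353,-0.852]},
    {"linear":[0,-0.45,0.3],"angular":[0,-0.353,-0.852]},
    {"linear":[0,-0.45,0.3],"angular":[0,-0.353,-0.852]},
    {"linear":[0,-0.45,0.3],"angular":[0,-0.353,-0.852]},
    {"linear":[0,-0.45,0.3],"angular":[-0.02,-0.353,-0.852]}
  ]
}}

```text
time_s: 4.62
ee_pos: [506.0, 243.7, 200.9]
ee_rot: [[-0.975, -0.142, 0.171], [-0.151, 0.988, -0.039], [-0.164, -0.064, -0.984]]
force: [-0.8, 0.5, -1.7]
gripper_width: 59.7
gripper_force: 20.0
```

Request:
{"op": "arm_command", "data": {
  "motion": [
    {"linear":[0,-0.45,0.2],"angular":[0,-0.353,-0.852]},
    {"linear":[0,-0.45,0.2],"angular":[0,-0.353,-0.852]},
    {"linear":[0,-0.45,0.2],"angular":[0,-0.353,-0.852]},
    {"linear":[0,-0.45,0.2],"angular":[0,-0.353,-0.852]},
    {"linear":[0,-0.45,0.2],"angular":[-0.02,-0.353,-0.852]}
  ]
}}

```text
time_s: 5.03
ee_pos: [506.0, 176.2, 230.7]
ee_rot: [[-0.907, 0.29, 0.305], [0.257, 0.956, -0.145], [-0.333, -0.053, -0.941]]
force: [0.6, -0.4, -0.6]
gripper_width: 59.5
gripper_force: 20.0
```

Request:
{"op": "arm_command", "data": {
  "motion": [
    {"linear":[0,-0.45,0.15],"angular":[0,-0.353,-0.852]},
    {"linear":[0,-0.45,0.15],"angular":[0,-0.353,-0.852]},
    {"linear":[0,-0.45,0.15],"angular":[0,-0.353,-0.852]},
    {"linear":[0,-0.45,0.15],"angular":[0,-0.353,-0.852]},
    {"linear":[0,-0.45,0.15],"angular":[-0.02,-0.353,-0.852]}
  ]
}}

```text
time_s: 5.45
ee_pos: [506.0, 108.8, 253.2]
ee_rot: [[-0.65, 0.662, 0.374], [0.594, 0.749, -0.294], [-0.474, 0.031, -0.88]]
force: [-0.7, -0.1, -1.8]
gripper_width: 60.0
gripper_force: 20.0
```

Request:
{"op": "arm_command", "data": {
  "motion": [
    {"linear":[0,-0.45,0],"angular":[0,-0.353,-0.852]},
    {"linear":[0,-0.45,0],"angular":[0,-0.353,-0.852]},
    {"linear":[0,-0.45,0],"angular":[0,-0.353,-0.852]},
    {"linear":[0,-0.45,0],"angular":[0,-0.353,-0.852]},
    {"linear":[0,-0.2,0],"angular":[-0.02,-0.353,-0.852]}
  ]
}}

```text
time_s: 5.87
ee_pos: [505.9, 48.3, 252.9]
ee_rot: [[-0.257, 0.896, 0.363], [0.789, 0.411, -0.456], [-0.558, 0.17, -0.813]]
force: [-1.0, -0.2, -0.5]
gripper_width: 59.7
gripper_force: 20.0
```

Request:
{"op": "arm_command", "data": {
  "motion": [
    {"linear":[0,0,0],"angular":[0,0,0]},
    {"linear":[0,0,0],"angular":[0,0,0]},
    {"linear":[0,0,0],"angular":[0,0,0]}
  ]
}}

```text
time_s: 6.12
ee_pos: [506.3, 49.9, 253.0]
ee_rot: [[-0.265, 0.893, 0.364], [0.787, 0.418, -0.453], [-0.557, 0.167, -0.814]]
force: [0.4, 0.3, -0.2]
gripper_width: 59.7
gripper_force: 20.0
```

```bash
python3 - <<'E'
from tab import *
o=arm.get_obs(); C=np.array(o['ee_rot']); G=toolR(S)
print(o['ee_pos'],o['joints'].round(2),o['gripper_width'],o['gripper_force'],'rot left',Ro.from_matrix(G@C.T).as_rotvec())
p=P('wrist'); im=camera('wrist'); np.savez('w3.npz',K=p[0],R=p[1],t=p[2]); cv2.imwrite('pics/w3_raw.png',im)
for nm,q in dict(seat=[0,0,0],ball=[-112,0,26],heelL=[31.5,0,10],rimx=[49,0,0],rimm=[-49,0,0],rimy=[0,49,0],rimny=[0,-49,0]).items(): print(nm,proj(p,world(S,q)).round(1)*800/512)
cv2.imwrite('pics/w3.png',cv2.resize(im,(800,600),interpolation=cv2.INTER_CUBIC))
E
```

```text
[506.29612275  49.86338577 253.00646032] [ 0.28  0.2   1.95 -0.76  0.89  0.36] 59.737337566455984 19.99929376761429 rot left [-0.0003574   0.00093126 -0.00357704]
seat [409.21875 288.75   ]
ball [411.40625 123.75   ]
heelL [409.21875 334.0625 ]
rimx [408.75   351.5625]
rimm [409.84375 221.40625]
rimy [476.09375 288.90625]
rimny [342.34375 288.59375]
```

View pics/w3.png

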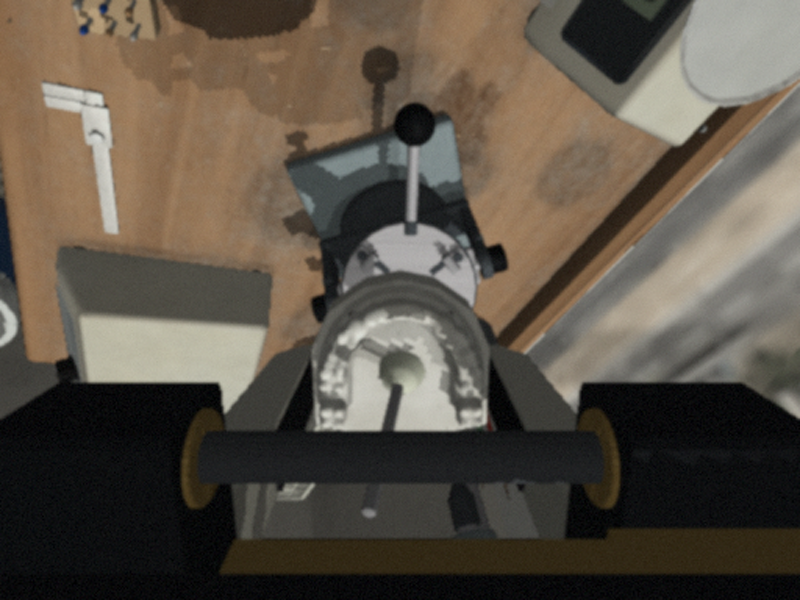

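The wrist view shows the table as predicted: ball at (414,124) against (411,124), rim from 342 to 478 at v≈288, front rim at v=222. The cast is held straight, with its front towards the handle.

```bash
python3 - <<'E'
from tab import *
d=np.load('w3.npz'); p=(d['K'],d['R'],d['t']); o=arm.get_obs(); C=np.array(o['ee_rot']); c=np.array(o['ee_pos'])
for q in([-28,0,0],[-28,0,10],[-28,0,28],[0,-30,10],[0,30,10],[19.6,-8.5,65.9]):
    v=np.array(q,float)-[7.4,0,20.6]; print(q,proj(p,c+C@np.array([-v[0],v[1],-v[2]]))*800/512)
for e in(80,40,20,8,2): print(e,world(S,[7.4,0.7,20.6+e]), (world(S,[7.4,.7,20.6+e])-c)/30)
print('n*30',seat(S)[1][:,2])
E
```

```text
[-28, 0, 0] [398.59639514 273.08877024]
[-28, 0, 10] [398.52308224 279.36534978]
[-28, 0, 28] [398.366487   292.77202809]
[0, -30, 10] [312.49570099 357.71281667]
[0, 30, 10] [484.60630177 357.75415748]
[19.6, -8.5, 65.9] [363.72708255 516.76946761]
80 [554.90000886  -7.73891925 187.39016872] [ 1.62003307 -1.91941491 -2.18936149]
40 [569.38348109 -25.91560774 154.83503046] [ 2.10281548 -2.52530453 -3.27453277]
20 [576.6252172  -35.00395199 138.55746132] [ 2.34420668 -2.82824934 -3.8171184 ]
8 [580.97025887 -40.45695854 128.79091984] [ 2.48904141 -3.01001622 -4.14266979]
2 [583.1427797  -43.18346181 123.9076491 ] [ 2.56145877 -3.10089966 -4.30544548]
n*30 [-0.36208681  0.45441721  0.81387846]
```

Request:
{"op": "arm_command", "data": {
  "motion": [
    {"linear":[0.416,-0.507,-0.656],"angular":[0,0,0]},
    {"linear":[0.416,-0.507,-0.656],"angular":[0,0,0]},
    {"linear":[0.416,-0.507,-0.656],"angular":[0,0,0]},
    {"linear":[0.416,-0.507,-0.656],"angular":[0,0,0]},
    {"linear":[0.416,-0.507,-0.656],"angular":[0,0,0]}
  ]
}}

```text
time_s: 6.58
ee_pos: [569.3, -27.0, 153.8]
ee_rot: [[-0.263, 0.893, 0.365], [0.788, 0.417, -0.453], [-0.557, 0.168, -0.813]]
force: [0.4, -0.1, -0.3]
gripper_width: 59.5
gripper_force: 20.0
```

Request:
{"op": "arm_command", "data": {
  "motion": [
    {"linear":[0,0,0],"angular":[0,0,0]},
    {"linear":[0,0,0],"angular":[0,0,0]},
    {"linear":[0,0,0],"angular":[0,0,0]}
  ]
}}

```text
time_s: 6.83
ee_pos: [568.7, -26.1, 155.2]
ee_rot: [[-0.262, 0.893, 0.365], [0.788, 0.416, -0.454], [-0.557, 0.168, -0.813]]
force: [-0.3, -0.2, -1.7]
gripper_width: 59.7
gripper_force: 20.0
```

```bash
cat > chk.py <<'E'
from tab import *
import sys
o=arm.get_obs(); C=np.array(o['ee_rot']); c=np.array(o['ee_pos'])
so,R=seat(S); print('TCP in seat',R.T@(c-so),'rot left',Ro.from_matrix(toolR(S)@C.T).as_rotvec().round(4),o['force'],o['gripper_width'],o['gripper_force'],o['time_s'])
for e in map(float,sys.argv[1:]): print(e,(world(S,[7.4,0,20.6+e])-c)/30)
E
python3 chk.py 15 5 0 -2
```

```text
TCP in seat [ 7.59076995  0.07805503 61.08975835] rot left [-0.0002  0.0024 -0.0015] [-0.28627997 -0.23314063 -1.68797886] 59.69208032905642 19.999291818821803 6.8333
15.0 [ 0.30365452 -0.38216784 -0.69549165]
5.0 [ 0.42435012 -0.53364025 -0.96678447]
0.0 [ 0.48469792 -0.60937645 -1.10243088]
-2.0 [ 0.50883704 -0.63967093 -1.15668944]
```

Request:
{"op": "arm_command", "data": {
  "motion": [
    {"linear":[0.15,-0.19,-0.35],"angular":[0,0,0]},
    {"linear":[0.15,-0.19,-0.35],"angular":[0,0,0]},
    {"linear":[0,0,0],"angular":[0,0,0]}
  ]
}}

```text
time_s: 7.08
ee_pos: [577.7, -38.1, 132.6]
ee_rot: [[-0.263, 0.894, 0.364], [0.788, 0.416, -0.454], [-0.557, 0.167, -0.813]]
force: [-1.2, 0.3, -2.3]
gripper_width: 59.2
gripper_force: 20.0
```

Request:
{"op": "arm_command", "data": {
  "motion": [
    {"linear":[0.05,-0.06,-0.109],"angular":[0,0,0]},
    {"linear":[0.05,-0.06,-0.109],"angular":[0,0,0]},
    {"linear":[0.05,-0.06,-0.109],"angular":[0,0,0]},
    {"linear":[0,0,0],"angular":[0,0,0]}
  ]
}}

```text
time_s: 7.42
ee_pos: [582.3, -43.5, 123.5]
ee_rot: [[-0.262, 0.894, 0.364], [0.788, 0.416, -0.454], [-0.557, 0.168, -0.813]]
force: [-0.3, 0.1, -1.9]
gripper_width: 59.8
gripper_force: 20.0
```

```bash
python3 chk.py 0 -2
```

```text
TCP in seat [ 7.16295618 -0.2620292  22.46524568] rot left [-0.0001  0.002  -0.0007] [-0.3006317   0.14518575 -1.86851317] 59.784680756321016 19.999158564023674 7.4167
0.0 [ 0.03239829 -0.03085482 -0.04475226]
-2.0 [ 0.05653741 -0.0611493  -0.09901083]
```

Request:
{"op": "arm_command", "data": {
  "motion": [
    {"linear":[0.025,-0.03,-0.053],"angular":[0,0,0]},
    {"linear":[0,0,0],"angular":[0,0,0]}
  ]
}}

```text
time_s: 7.58
ee_pos: [583.0, -44.3, 122.2]
ee_rot: [[-0.262, 0.894, 0.364], [0.788, 0.416, -0.454], [-0.557, 0.168, -0.813]]
force: [1.0, 0.5, -1.1]
gripper_width: 59.4
gripper_force: 20.0
```

Request:
{"op": "arm_command", "data": {
  "motion": [
    {"linear":[0.012,-0.015,-0.027],"angular":[0,0,0]},
    {"linear":[0,0,0],"angular":[0,0,0]}
  ]
}}

```text
time_s: 7.75
ee_pos: [583.3, -44.5, 121.8]
ee_rot: [[-0.261, 0.894, 0.364], [0.788, 0.416, -0.454], [-0.557, 0.168, -0.813]]
force: [-3.6, 3.3, 5.3]
gripper_width: 59.5
gripper_force: 20.0
```

```bash
python3 chk.py 0 -2
```

```text
TCP in seat [ 7.33928532 -0.09740676 20.26523453] rot left [ 0.      0.0026 -0.0005] [-3.5612247   3.32913093  5.27015599] 59.48575517259725 20.00018299324438 7.75
0.0 [-0.00060527  0.00482363  0.01074822]
-2.0 [ 0.02353385 -0.02547085 -0.04351034]
```

Contact is along the table normal (about 7 N) at the expected height. I'll release with a limited opening.

Request:
{"op": "arm_command", "data": {
  "motion": [
    {"linear":[0,0,0],"angular":[0,0,0]},
    {"linear":[0,0,0],"angular":[0,0,0]},
    {"linear":[0,0,0],"angular":[0,0,0]},
    {"linear":[0,0,0],"angular":[0,0,0]},
    {"linear":[0,0,0],"angular":[0,0,0]}
  ],
  "grip": 0.59
}}

```text
time_s: 8.17
ee_pos: [583.4, -44.7, 121.4]
ee_rot: [[-0.262, 0.894, 0.364], [0.788, 0.416, -0.454], [-0.557, 0.168, -0.813]]
force: [0.3, -0.5, 0.4]
gripper_width: 73.8
gripper_force: 0.0
```

Request:
{"op": "arm_command", "data": {
  "motion": [
    {"linear":[-0.1,0.126,0.226],"angular":[0,0,0]},
    {"linear":[-0.2,0.252,0.452],"angular":[0,0,0]},
    {"linear":[-0.3,0.378,0.678],"angular":[0,0,0]},
    {"linear":[-0.3,0.378,0.678],"angular":[0,0,0]},
    {"linear":[-0.3,0.378,0.678],"angular":[0,0,0]}
  ]
}}

```text
time_s: 8.58
ee_pos: [546.5, 1.3, 203.9]
ee_rot: [[-0.262, 0.894, 0.364], [0.788, 0.416, -0.454], [-0.557, 0.168, -0.814]]
force: [-0.1, 1.1, -0.1]
gripper_width: 73.9
gripper_force: 0.0
```

Request:
{"op": "arm_command", "data": {
  "motion": [
    {"linear":[-0.3,0.378,0.678],"angular":[0,0,0]},
    {"linear":[-0.3,0.378,0.678],"angular":[0,0,0]},
    {"linear":[-0.3,0.378,0.678],"angular":[0,0,0]},
    {"linear":[0,0,0],"angular":[0,0,0]},
    {"linear":[0,0,0],"angular":[0,0,0]}
  ]
}}

```text
time_s: 9.0
ee_pos: [520.4, 35.3, 264.8]
ee_rot: [[-0.262, 0.893, 0.367], [0.788, 0.417, -0.453], [-0.557, 0.17, -0.813]]
force: [-0.6, 0.5, -0.8]
gripper_width: 73.5
gripper_force: 0.0
```

```bash
python3 - <<'E'
from tab import *
p=P('wrist'); im=camera('wrist'); np.savez('w4.npz',K=p[0],R=p[1],t=p[2]); cv2.imwrite('pics/w4.png',cv2.resize(im,(800,600),interpolation=cv2.INTER_CUBIC))
print(arm.get_obs()['ee_pos'])
for q in([0,0,0],[-112,0,26],[-28,0,0],[28,0,10],[24,-30,10],[24,30,10],[19.6,-8.5,65.9]): print(q,(proj(p,world(S,q))*800/512).round())
E
```

```text
[520.17918296  34.76789831 263.66645942]
[0, 0, 0] [397. 260.]
[-112, 0, 26] [397.  85.]
[-28, 0, 0] [397. 220.]
[28, 0, 10] [397. 301.]
[24, -30, 10] [355. 296.]
[24, 30, 10] [439. 296.]
[19.6, -8.5, 65.9] [383. 313.]
```

View pics/w4.png

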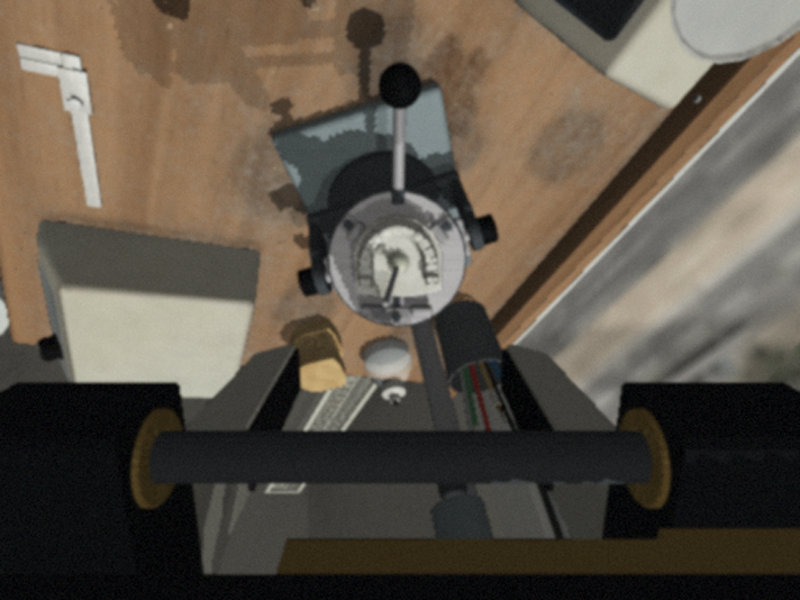

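Cast is seated between the jaws, straight, front towards the handle; the ball is at (400,85), as predicted. Next is the ball.

```bash
python3 - <<'E'
from tab import *
c=np.array(arm.get_obs()['ee_pos'])
a=world(S,[-112,0.7,106]); b=world(S,[-112,.7,26]); print(a,b,(a-c)/30,(b-a)/30)
# rigid arc waypoints, 10 rows swivel then 5 tilt
N=15; prev=None
for i in range(N+1):
    f=i/N; o,R=seat(S,th=.62+f*(.349-.62),sw=-.29+f*.79); q=o+R@[-112,0,26]
    if prev: print(i,((q-prev[0])/30).round(3).tolist(),(Ro.from_matrix(R@prev[1].T).as_rotvec()*10).round(3).tolist(),q.round(0))
    prev=(q,R)
E
```

```text
[521.61744647  88.81879934 125.30637033] [550.58439092  52.46542235  60.1960938 ] [ 0.04794212  1.8016967  -4.61200297] [ 0.96556482 -1.21177923 -2.17034255]
1 [-0.184, -0.074, 0.04] [-0.047, 0.349, 0.431] [544.  50.  61.]
2 [-0.18, -0.082, 0.047] [-0.042, 0.343, 0.437] [539.  47.  63.]
3 [-0.176, -0.091, 0.054] [-0.037, 0.337, 0.442] [534.  45.  64.]
4 [-0.171, -0.099, 0.061] [-0.032, 0.33, 0.447] [529.  42.  66.]
5 [-0.166, -0.107, 0.067] [-0.027, 0.324, 0.452] [524.  39.  68.]
6 [-0.16, -0.115, 0.072] [-0.022, 0.317, 0.457] [519.  35.  70.]
7 [-0.153, -0.123, 0.077] [-0.017, 0.311, 0.462] [514.  31.  73.]
8 [-0.146, -0.131, 0.082] [-0.012, 0.304, 0.466] [510.  28.  75.]
9 [-0.138, -0.138, 0.086] [-0.006, 0.298, 0.47] [506.  23.  78.]
10 [-0.13, -0.146, 0.089] [-0.001, 0.291, 0.475] [502.  19.  80.]
11 [-0.121, -0.153, 0.092] [0.004, 0.284, 0.479] [498.  14.  83.]
12 [-0.111, -0.16, 0.094] [0.01, 0.278, 0.483] [495.  10.  86.]
13 [-0.102, -0.167, 0.096] [0.015, 0.271, 0.486] [492.   5.  89.]
14 [-0.092, -0.173, 0.097] [0.021, 0.264, 0.49] [489.  -1.  92.]
15 [-0.081, -0.179, 0.097] [0.026, 0.257, 0.493] [487.  -6.  95.]
```

Request:
{"op": "arm_command", "data": {
  "motion": [
    {"linear":[0.01,0.36,-0.92],"angular":[0,0,0]},
    {"linear":[0.01,0.36,-0.92],"angular":[0,0,0]},
    {"linear":[0.01,0.36,-0.92],"angular":[0,0,0]},
    {"linear":[0.01,0.36,-0.92],"angular":[0,0,0]},
    {"linear":[0.01,0.36,-0.92],"angular":[0,0,0]}
  ]
}}

```text
time_s: 9.47
ee_pos: [521.2, 88.4, 123.2]
ee_rot: [[-0.262, 0.894, 0.362], [0.788, 0.415, -0.454], [-0.557, 0.166, -0.814]]
force: [0.0, -0.0, 0.4]
gripper_width: 73.9
gripper_force: 0.0
```

Request:
{"op": "arm_command", "data": {
  "motion": [
    {"linear":[0,0,0],"angular":[0,0,0]},
    {"linear":[0.24,-0.3,-0.54],"angular":[0,0,0]},
    {"linear":[0.24,-0.3,-0.54],"angular":[0,0,0]},
    {"linear":[0.24,-0.3,-0.54],"angular":[0,0,0]},
    {"linear":[0,0,0],"angular":[0,0,0]}
  ]
}}

```text
time_s: 9.88
ee_pos: [543.1, 59.4, 75.4]
ee_rot: [[-0.262, 0.895, 0.36], [0.788, 0.414, -0.456], [-0.557, 0.165, -0.814]]
force: [-1.4, -0.3, -0.2]
gripper_width: 73.8
gripper_force: 0.0
```

Request:
{"op": "arm_command", "data": {
  "motion": [
    {"linear":[0,0,0],"angular":[0,0,0]},
    {"linear":[0,0,0],"angular":[0,0,0]}
  ]
}}

```text
time_s: 10.05
ee_pos: [543.5, 61.5, 78.2]
ee_rot: [[-0.261, 0.894, 0.364], [0.788, 0.415, -0.454], [-0.557, 0.169, -0.813]]
force: [0.0, 0.3, 0.4]
gripper_width: 73.8
gripper_force: 0.0
```

```bash
python3 - <<'E'
from tab import *
o=arm.get_obs(); c=np.array(o['ee_pos']); print(c,o['force'],(world(S,[-112,.7,26])-c)/30)
E
```

```text
[543.49712486  61.51585619  78.2439324 ] [0.03733794 0.29358105 0.40639234] [ 0.2362422  -0.30168113 -0.60159462]
```

Request:
{"op": "arm_command", "data": {
  "motion": [
    {"linear":[0.24,-0.3,-0.6],"angular":[0,0,0]},
    {"linear":[0,0,0],"angular":[0,0,0]},
    {"linear":[0,0,0],"angular":[0,0,0]}
  ]
}}

```text
time_s: 10.3
ee_pos: [550.4, 52.8, 59.8]
ee_rot: [[-0.262, 0.894, 0.364], [0.788, 0.415, -0.454], [-0.557, 0.168, -0.813]]
force: [0.1, 0.2, 0.3]
gripper_width: 74.1
gripper_force: 0.0
```

Request:
{"op": "arm_command", "data": {
  "motion": [
    {"linear":[0,0,0],"angular":[0,0,0]},
    {"linear":[0,0,0],"angular":[0,0,0]},
    {"linear":[0,0,0],"angular":[0,0,0]},
    {"linear":[0,0,0],"angular":[0,0,0]},
    {"linear":[0,0,0],"angular":[0,0,0]}
  ],
  "grip": -0.7,
  "newtons": 20
}}

```text
time_s: 10.72
ee_pos: [550.6, 52.9, 59.5]
ee_rot: [[-0.262, 0.894, 0.365], [0.788, 0.416, -0.454], [-0.557, 0.168, -0.813]]
force: [-0.5, 0.7, 0.6]
gripper_width: 45.4
gripper_force: 0.0
```

Request:
{"op": "arm_command", "data": {
  "motion": [
    {"linear":[0,0,0],"angular":[0,0,0]},
    {"linear":[0,0,0],"angular":[0,0,0]},
    {"linear":[0,0,0],"angular":[0,0,0]},
    {"linear":[0,0,0],"angular":[0,0,0]},
    {"linear":[0,0,0],"angular":[0,0,0]}
  ]
}}

```text
time_s: 11.13
ee_pos: [550.7, 52.7, 59.2]
ee_rot: [[-0.262, 0.894, 0.364], [0.788, 0.416, -0.454], [-0.557, 0.168, -0.813]]
force: [0.5, 1.1, -0.7]
gripper_width: 24.6
gripper_force: 20.0
```

Request:
{"op": "arm_command", "data": {
  "motion": [
    {"linear":[0,0,0],"angular":[0,0,0]},
    {"linear":[0,0,0],"angular":[0,0,0]},
    {"linear":[0,0,0],"angular":[0,0,0]}
  ]
}}

```text
time_s: 11.38
ee_pos: [550.7, 52.7, 59.2]
ee_rot: [[-0.262, 0.894, 0.364], [0.788, 0.416, -0.454], [-0.557, 0.168, -0.813]]
force: [0.6, 1.2, 0.9]
gripper_width: 24.8
gripper_force: 20.0
```

Request:
{"op": "arm_command", "data": {
  "motion": [
    {"linear":[-0.184,-0.074,0.04],"angular":[-0.047,0.349,0.431]},
    {"linear":[-0.18,-0.082,0.047],"angular":[-0.042,0.343,0.437]},
    {"linear":[-0.176,-0.091,0.054],"angular":[-0.037,0.337,0.442]},
    {"linear":[-0.171,-0.099,0.061],"angular":[-0.032,0.33,0.447]},
    {"linear":[-0.166,-0.107,0.067],"angular":[-0.027,0.324,0.452]}
  ]
}}

```text
time_s: 11.8
ee_pos: [523.7, 39.3, 66.9]
ee_rot: [[-0.519, 0.794, 0.316], [0.69, 0.607, -0.393], [-0.504, 0.014, -0.864]]
force: [-0.7, 2.4, -3.3]
gripper_width: 25.1
gripper_force: 20.0
```

Request:
{"op": "arm_command", "data": {
  "motion": [
    {"linear":[-0.16,-0.115,0.072],"angular":[-0.022,0.317,0.457]},
    {"linear":[-0.153,-0.123,0.077],"angular":[-0.017,0.311,0.462]},
    {"linear":[-0.146,-0.131,0.082],"angular":[-0.012,0.304,0.466]},
    {"linear":[-0.138,-0.138,0.086],"angular":[-0.006,0.298,0.47]},
    {"linear":[-0.13,-0.146,0.089],"angular":[-0.001,0.291,0.475]}
  ]
}}

```text
time_s: 12.22
ee_pos: [501.2, 19.6, 78.8]
ee_rot: [[-0.734, 0.626, 0.265], [0.541, 0.774, -0.33], [-0.411, -0.099, -0.906]]
force: [-3.1, 3.6, -3.3]
gripper_width: 24.7
gripper_force: 20.0
```

Request:
{"op": "arm_command", "data": {
  "motion": [
    {"linear":[-0.121,-0.153,0.092],"angular":[0.004,0.284,0.479]},
    {"linear":[-0.111,-0.16,0.094],"angular":[0.01,0.278,0.483]},
    {"linear":[-0.102,-0.167,0.096],"angular":[0.015,0.271,0.486]},
    {"linear":[-0.092,-0.173,0.097],"angular":[0.021,0.264,0.49]},
    {"linear":[-0.081,-0.179,0.097],"angular":[0.026,0.257,0.493]}
  ]
}}

```text
time_s: 12.63
ee_pos: [485.3, -5.5, 92.9]
ee_rot: [[-0.891, 0.403, 0.21], [0.345, 0.9, -0.265], [-0.296, -0.164, -0.941]]
force: [-5.1, 4.4, -3.2]
gripper_width: 25.2
gripper_force: 20.0
```

Request:
{"op": "arm_command", "data": {
  "motion": [
    {"linear":[0,0,0],"angular":[0,0,0]},
    {"linear":[0,0,0],"angular":[0,0,0]},
    {"linear":[0,0,0],"angular":[0,0,0]}
  ]
}}

```text
time_s: 12.88
ee_pos: [485.3, -5.6, 92.9]
ee_rot: [[-0.889, 0.406, 0.21], [0.347, 0.899, -0.266], [-0.297, -0.164, -0.941]]
force: [-7.6, 2.3, 0.6]
gripper_width: 24.7
gripper_force: 20.0
```

```bash
python3 - <<'E'
from tab import *
c=np.array(arm.get_obs()['ee_pos']); F=dict(th=.349,sw=.5); G=toolR(S,**F)
o=arm.get_obs(); print(c,world(S,[-112,0,26],**F),'rot left',Ro.from_matrix(G@np.array(o['ee_rot']).T).as_rotvec(),o['joints'].round(2))
im=camera('scene'); cv2.imwrite('pics/s5_raw.png',im); x,y,w,h=230,120,200,150
cv2.imwrite('pics/s5.png',cv2.resize(im[y:y+h,x:x+w],None,fx=4,fy=4,interpolation=cv2.INTER_CUBIC))
E
```

```text
[485.2941602   -5.64361595  92.9279775 ] [486.64408106  -5.92344892  94.61607629] rot left [-0.00138632 -0.00267727  0.00096682] [ 0.04  0.41  2.06 -0.57  0.53 -0.65]
```

View pics/s5.png

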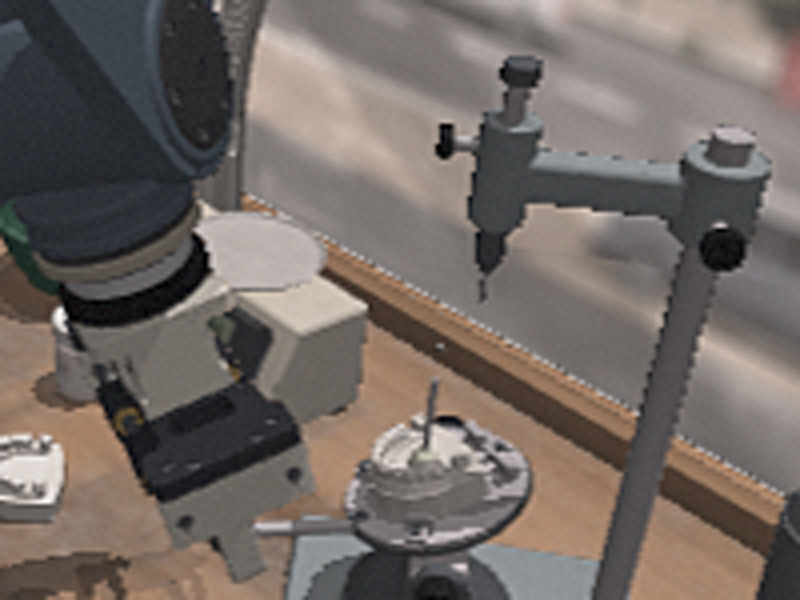

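The scene view shows the cast seated and the pin nearly upright, from (427,458) to (435,380). I'll let the ball go, back off and measure the pin.

Request:
{"op": "arm_command", "data": {
  "motion": [
    {"linear":[0,0,0],"angular":[0,0,0]},
    {"linear":[0,0,0],"angular":[0,0,0]},
    {"linear":[0,0,0],"angular":[0,0,0]},
    {"linear":[0,0,0],"angular":[0,0,0]},
    {"linear":[0,0,0],"angular":[0,0,0]}
  ],
  "grip": 0.4
}}

```text
time_s: 13.35
ee_pos: [487.5, -5.5, 93.8]
ee_rot: [[-0.888, 0.406, 0.215], [0.347, 0.9, -0.266], [-0.301, -0.162, -0.94]]
force: [1.2, 0.8, 0.7]
gripper_width: 53.7
gripper_force: 0.0
```

Request:
{"op": "arm_command", "data": {
  "motion": [
    {"linear":[-0.1,0.13,0.47],"angular":[0,0,0]},
    {"linear":[-0.2,0.25,0.9],"angular":[0,0,0]},
    {"linear":[-0.2,0.25,0.9],"angular":[0,0,0]},
    {"linear":[-0.2,0.25,0.9],"angular":[0,0,0]},
    {"linear":[-0.2,0.25,0.9],"angular":[0,0,0]}
  ]
}}

```text
time_s: 13.77
ee_pos: [459.8, 28.8, 217.1]
ee_rot: [[-0.889, 0.405, 0.214], [0.347, 0.9, -0.265], [-0.301, -0.162, -0.94]]
force: [0.7, -0.1, -0.4]
gripper_width: 65.0
gripper_force: 0.0
```

Request:
{"op": "arm_command", "data": {
  "motion": [
    {"linear":[-0.2,0.25,0.9],"angular":[0,0,0]},
    {"linear":[-0.2,0.25,0.9],"angular":[0,0,0]},
    {"linear":[0,0,0],"angular":[0,0,0]},
    {"linear":[0,0,0],"angular":[0,0,0]},
    {"linear":[0,0,0],"angular":[0,0,0]}
  ]
}}

```text
time_s: 14.18
ee_pos: [448.1, 43.3, 269.2]
ee_rot: [[-0.889, 0.405, 0.214], [0.346, 0.9, -0.266], [-0.3, -0.162, -0.94]]
force: [-0.6, 0.3, -1.3]
gripper_width: 64.8
gripper_force: 0.0
```

```bash
python3 - <<'E'
from tab import *
pw=P('wrist'); w=camera('wrist'); np.savez('w6.npz',K=pw[0],R=pw[1],t=pw[2]); s=camera('scene'); t=camera('top')
for n,i in zip('wst',(w,s,t)): cv2.imwrite(f'pics/{n}6_raw.png',i)
F=dict(th=.349,sw=.5); A,B=world(S,[4,0,24],**F),world(S,[19.6,-8.5,65.9],**F); U=A+[0,0,45]; bl=world(S,[-112,0,26],**F)
tiles=[]
for n,im,p,k in(('w',w,pw,4),('s',s,P('scene'),8),('t',t,P('top'),6)):
    q=[proj(p,x) for x in(A,B,U,bl)]; print(n,np.round(q,1).tolist())
    W,H={'w':(100,75),'s':(50,37),'t':(66,50)}[n]
    if n=='t': m=(q[0]+q[3])/2
    else: m=(q[0]+q[1])/2
    x,y=max(0,int(m[0]-W//2)),max(0,int(m[1]-H//2)); c=cv2.resize(im[y:y+H,x:x+W],(400,300),interpolation=cv2.INTER_CUBIC); kk=400/W
    for i in range(x-x%10+10,x+W,10): cv2.line(c,(int((i-x)*kk),0),(int((i-x)*kk),5),(0,0,255),1); cv2.putText(c,str(i),(int((i-x)*kk),15),0,.35,(0,0,255))
    for i in range(y-y%10+10,y+H,10): cv2.line(c,(0,int((i-y)*kk)),(5,int((i-y)*kk)),(0,0,255),1); cv2.putText(c,str(i),(7,int((i-y)*kk)+4),0,.35,(0,0,255))
    tiles.append(c)
tiles.append(cv2.resize(w,(400,300)))
cv2.imwrite('pics/m6.png',np.vstack([np.hstack(tiles[:2]),np.hstack(tiles[2:])]))
E
```

```text
w [[255.1, 268.3], [247.2, 300.8], [248.3, 299.3], [255.0, 173.5]]
s [[337.6, 230.4], [341.7, 213.2], [340.5, 213.2], [287.9, 251.9]]
t [[320.7, 156.4], [323.4, 153.7], [322.8, 154.2], [305.0, 192.0]]
```

View pics/m6.png

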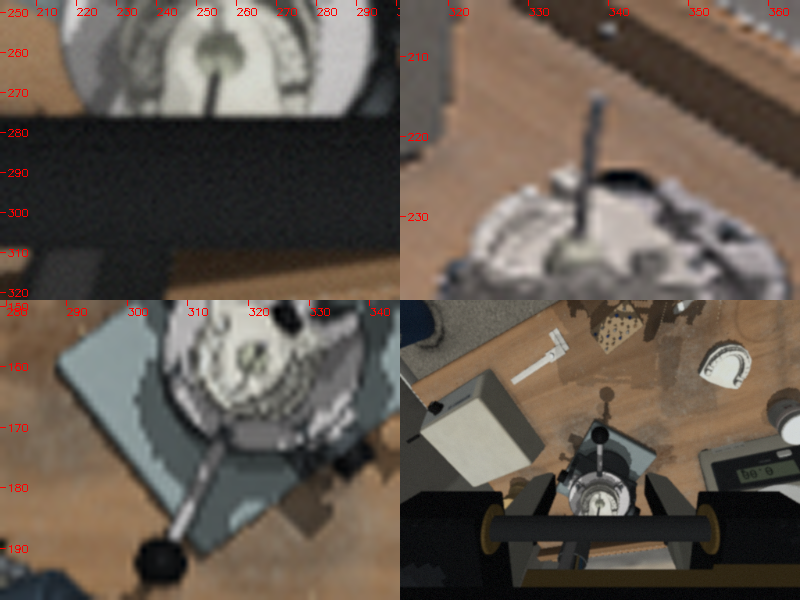

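The pin in the scene crop runs from (335.8,232) to (337.7,215.3), and the ball is at (304.5,192) in the top view, close to the prediction. I've used all ten views, so the check goes on with numbers from image code.

```bash
cat > fin.py <<'E'
from tab import *
from scipy.optimize import least_squares
L=lambda f:(lambda d:(d['K'],d['R'],d['t']))(np.load(f))
s,t=P('scene'),P('top')
def blob(im,uv,r=9,thr=55):
    x,y=int(uv[0]),int(uv[1]); g=im[y-r:y+r+1,x-r:x+r+1].max(2); m=(g<thr).astype(np.uint8)
    n,lab,st,c=cv2.connectedComponentsWithStats(m); 
    i=1+np.argmin([np.linalg.norm(c[j]-r)-st[j,4]*.03 for j in range(1,n)]); return c[i]+[x-r,y-r],int(st[i,4])
def fitball(obs,x0):
    f=lambda q:np.concatenate([proj(p,world(S,[-112,0,26],th=q[0],sw=q[1]))-uv for p,uv in obs])
    r=least_squares(f,x0); return r.x,r.fun.reshape(-1,2).round(1).tolist()
I=lambda n:cv2.imread(f'pics/{n}_raw.png')
if __name__=='__main__':
    w3,w6=L('w3.npz'),L('w6.npz')
    b0=[(s,*blob(I('scene0'),(290.5,239))),(t,*blob(I('top0'),(285.7,171.5))),(w3,*blob(I('w3'),(265,79.5),16))]
    b1=[(s,*blob(I('s6'),(288,252))),(t,*blob(I('t6'),(304.5,191.8))),(w6,*blob(I('w6'),(256,173),12))]
    for b,x in((b0,[.62,-.29]),(b1,[.35,.5])):
        print([(u.round(1).tolist(),a) for _,u,a in b]); o=[(p,u) for p,u,_ in b]; print(tri(o),fitball(o,x))
    im=cv2.cvtColor(I('s6'),cv2.COLOR_BGR2GRAY).astype(float); pts=[]
    for v in range(216,230):
        row=im[v,329:347]; bg=np.median(row); w=np.clip(bg-row-25,0,None); print(v,row.astype(int).tolist(),end='\n')
        pts.append(((w*np.arange(329,347)).sum()/max(w.sum(),1e-9),v))
    print(np.round(pts,1).tolist())
E
python3 fin.py
```

```text
[([290.0, 238.1], 82), ([285.4, 172.0], 62), ([264.7, 79.1], 605)]
(array([549.47645717,  52.67304524,  61.9539651 ]), [array([-0.1,  0. ]), array([-0.3, -0.4]), array([-1.3,  0.5])]) (array([ 0.61488874, -0.29916802]), [[0.3, 0.2], [-0.3, -0.8], [-0.3, 0.3]])
[([287.2, 252.4], 107), ([305.0, 192.4], 58), ([256.0, 172.1], 459)]
(array([485.77290426,  -5.21626052,  93.30055874]), [array([0.1, 0. ]), array([-0.2, -0.1]), array([-0.6, -0. ])]) (array([0.37213703, 0.49443271]), [[0.4, 0.3], [-0.3, -0.4], [-0.0, 0.2]])
216 [127, 129, 127, 127, 126, 124, 121, 123, 104, 62, 95, 121, 117, 120, 122, 126, 126, 122]
217 [128, 130, 128, 125, 125, 126, 125, 118, 88, 69, 102, 124, 121, 119, 121, 118, 123, 122]
218 [121, 126, 132, 130, 127, 126, 131, 124, 95, 71, 102, 124, 122, 121, 120, 122, 121, 120]
219 [124, 125, 122, 127, 127, 130, 132, 116, 76, 83, 113, 128, 125, 122, 122, 120, 122, 120]
220 [128, 126, 125, 123, 123, 129, 134, 115, 65, 93, 128, 133, 128, 126, 124, 124, 124, 123]
221 [128, 126, 126, 128, 126, 125, 129, 115, 71, 88, 125, 130, 130, 130, 131, 126, 124, 125]
222 [130, 129, 126, 12
[... 227 characters left out ...]
1, 10, 27, 71, 110, 131]
225 [134, 137, 131, 113, 105, 175, 198, 112, 63, 59, 37, 23, 28, 24, 27, 14, 57, 117]
226 [166, 201, 146, 116, 71, 91, 113, 75, 101, 160, 149, 94, 85, 78, 75, 52, 50, 109]
227 [159, 157, 154, 145, 118, 100, 90, 56, 117, 183, 201, 193, 164, 151, 152, 136, 125, 84]
228 [165, 155, 161, 185, 205, 172, 151, 66, 113, 178, 189, 190, 192, 196, 188, 171, 167, 117]
229 [136, 118, 126, 159, 162, 163, 143, 46, 134, 199, 189, 186, 185, 187, 186, 181, 151, 86]
[[338.1, 216.0], [337.8, 217.0], [337.9, 218.0], [337.4, 219.0], [337.2, 220.0], [337.3, 221.0], [337.2, 222.0], [337.0, 223.0], [340.9, 224.0], [341.8, 225.0], [344.1, 226.0], [337.7, 227.0], [338.3, 228.0], [338.1, 229.0]]
```

```bash
python3 -c "
from h import *
o=arm.get_obs(); print(o['force'],o['time_s']); print(order.close_job())"
```

```text
[-0.02975378  0.21788453  0.39906239] 14.3333
the job is handed in; nothing more can be done
None
```

The job is handed in at 14.3 s: the pinned cast is seated between the jaws with its front teeth towards the ball handle, the pin measures about 1.5° off vertical (limit 5°), and the arm is clear; no verdict was returned.

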